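# Find the tired retaining spring by a press test and flag it

## Task

Test the three leaf springs on the rail one after another, from the robot's left (+y) to its right: with the closed fingertips press the black pad at mid-span straight down with a steady 10 N (within 2 N either way) for one second, never with more than 16 N. Then flag the tired spring, the one that bends the most under that force, by putting the loose metal collar over the upright pin of its clamp block, sitting fully down on the block. Leave the other things where they are.

Things in the scene. Friction and masses are not known exactly. Their poses are not given: they have to be found in the camera images.
- rail: Dark steel base plate, 170 (x) x 360 (y) x 20 mm, fixed; origin at the centre of its underside. On it stand three grey clamp blocks 50 x 50 mm, their tops 90 mm above the bench, at x = 45 and y = +120, 0, -120 mm. From each a level steel leaf spring (26 mm wide, 4 mm thick, 150 mm free) points to the rail's -x, towards the robot. The springs look alike.
- press_left (a point): Mid-span of the left (+y) spring, 75 mm from its block: centre of the top of its black rubber pad, 30 x 30 x 5 mm. x and y are as measured, but the height is nominal: the spring may be clamped up to 8 mm higher or lower. Under 10 N a sound spring sinks about 4 mm here, the tired one 8 to 11 mm; it recovers on release. Moving with the rail only, this point does not follow the pad.
- seat_left (a point): Centre of the top face of the left (+y) clamp block, at the foot of its upright steel pin (12 mm thick, 45 mm tall), where the collar can seat; z up along the pin. It lies 100 mm horizontally beyond the pad centre of that spring.
- press_middle (a point): Mid-span of the middle spring, 75 mm from its block: centre of the top of its black rubber pad, 30 x 30 x 5 mm. x and y are as measured, but the height is nominal: the spring may be clamped up to 8 mm higher or lower. Under 10 N a sound spring sinks about 4 mm here, the tired one 8 to 11 mm; it recovers on release. Moving with the rail only, this point does not follow the pad.
- seat_middle (a point): Centre of the top face of the middle clamp block, at the foot of its upright steel pin (12 mm thick, 45 mm tall), where the collar can seat; z up along the pin. It lies 100 mm horizontally beyond the pad centre of that spring.
- press_right (a point): Mid-span of the right (-y) spring, 75 mm from its block: centre of the top of its black rubber pad, 30 x 30 x 5 mm. x and y are as measured, but the height is nominal: the spring may be clamped up to 8 mm higher or lower. Under 10 N a sound spring sinks about 4 mm here, the tired one 8 to 11 mm; it recovers on release. Moving with the rail only, this point does not follow the pad.
- seat_right (a point): Centre of the top face of the right (-y) clamp block, at the foot of its upright steel pin (12 mm thick, 45 mm tall), where the collar can seat; z up along the pin. It lies 100 mm horizontally beyond the pad centre of that spring.
- collar_mid (a point): Loose plain metal collar (tube) standing upright: 44 mm outer diameter, 26 mm hole, 40 mm tall, about 0.11 kg. This point is its centre, half-way up; z is along its axis. It starts standing on the bench to the left or the right of the rail.
- tin: Bystander: closed tin, 60 mm in diameter, 75 mm tall, standing on the bench on the other side of the rail from the collar; origin at the centre of its underside.
- tote: Bystander: black open plastic tote, 100 x 140 x 80 mm tall; origin at the centre of its underside.
- driver: Bystander: screwdriver lying beyond the rail.
- carton: Bystander: cardboard carton, 110 x 90 x 70 mm tall; origin at the centre of its underside.
Mind the look-alikes: they are no part of the job. Leave any green or purple look-alike of the part that bears collar_mid alone.

How it is judged (in metres and radians):
On the way, in this order (a step that is already met when the one before it is completed fails the run):
1. the spring at the left of the rail is pressed at its pad (fingers within 25 mm of its centre) with about 10 N (7.5 to 12.5) for 0.5 s ((contact force between leaf_a and the fingers between 7.5 and 12.5 N or contact force between leaf_b and the fingers between 7.5 and 12.5 N or contact force between leaf_c and the fingers between 7.5 and 12.5 N) and horizontal distance between the grasp point and press_left below 0.025 m), for 0.5 s.
2. then the middle spring likewise ((contact force between leaf_a and the fingers between 7.5 and 12.5 N or contact force between leaf_b and the fingers between 7.5 and 12.5 N or contact force between leaf_c and the fingers between 7.5 and 12.5 N) and horizontal distance between the grasp point and press_middle below 0.025 m), for 0.5 s.
3. then the spring at the right likewise ((contact force between leaf_a and the fingers between 7.5 and 12.5 N or contact force between leaf_b and the fingers between 7.5 and 12.5 N or contact force between leaf_c and the fingers between 7.5 and 12.5 N) and horizontal distance between the grasp point and press_right below 0.025 m), for 0.5 s.
At the end, for the whole second after the job is handed in: The collar stands over the pin of the tired (softest) spring's clamp block: its centre within 9 mm of the pin's axis, its lower edge down on the block's top (within 2.5 mm), upright within 0.1 rad. (tired_pin: that pin's axis; no reading is given.) (horizontal distance between collar_mid and tired_pin below 0.009 m and height (world z) of collar_mid between 0.107 and 0.1125 m and angle between collar_mid's own z axis and vertical below 0.1 rad); the robot touches nothing.
It fails at once if a spring is pressed with more than 16 N (contact force between any of leaf_a, leaf_b, leaf_c and anything else above 16 N).
It fails at once if the tin is displaced by more than 20 mm (distance of tin from where it was at the start of the episode above 0.02 m).
It fails at once if the black tote is displaced by more than 20 mm (distance of tote from where it was at the start of the episode above 0.02 m).
It fails at once if the screwdriver is displaced by more than 20 mm (distance of driver from where it was at the start of the episode above 0.02 m).
It fails at once if the carton is displaced by more than 20 mm (distance of carton from where it was at the start of the episode above 0.02 m).
It also fails if it takes over 72 s, if anything falls off the work surface, if the arm or the gripper's body presses on something with over 40 N, if the wrist force passes 120 N, or if a joint passes its speed limit or range.

## Robot

A 6-joint arm with a two-finger parallel gripper is mounted at the origin on the work surface. World frame = base frame: x ahead of the robot, y to its left, z up, the work surface at z = 0. Lengths are in mm, angles in degrees, forces in N, time in s.
With the tool pointing down it reaches from about 350 to 850 mm from the base axis. Payload 8.1 kg.
Tool frame: the origin (TCP) lies midway between the tips of the shut fingers; the grasp point (between the pads) lies 19 mm behind it (r.grasp_offset is the distance from the TCP to the grasp point, in mm); z points along the fingers, x is the direction in which the jaws open and shut, and the axes are right-handed (so a half turn about z gives the same grasp; the last joint's range is limited). The gripper opens to 85 mm and grips with 20 to 120 N. Pads are 22 mm wide; open, the fingers measure 114 mm over their backs; the gripper's body (76 mm by 85 mm) begins 54 mm behind the grasp point. The pads swing forward as they close: fully open they stand 13 mm farther back than shut.
Start: joints at [60.31, 7.471, 85.268, -0, 87.261, -4.893], TCP at [251.628, 544.691, 231.292] pointing down, gripper open.
Joint ranges: [-169.43, 169.43], [-51.17, 129.36], [1.28, 143.12], [-76.62, 256.62], [0, 156.53], [-152.29, 152.29]. Speed limits (degrees/s): [136.94, 136.94, 159.86, 180, 180, 180].

## Interface

Orientations are given as [roll, pitch, yaw] about the fixed x, y, z axes, in that order (R = Rz(yaw) Ry(pitch) Rx(roll)).
In Python, from bench import r, optics, hand_in gives the robot as it stands.
- The arm moves only by the shell command python3 -m pendant 'ROWS' [FORCE]. ROWS is JSON, a list of rows, each a list of 5 numbers: the opening, from 0 (shut) to 1 (fully open), then the shift along the tool's x, y, z in mm, then the turn about the tool's z in degrees. A call has 1 to 10 rows; each row shifts and turns the commanded pose from where the row before left it, along the tool's axes as they then stand; what a row does not reach is not made up. A row lasts 1/10 s, in which the tool goes at most 50 mm and 8.59 degrees, less where a joint would pass 70% of its speed; a pose out of reach is approached as far as the arm can. A call with a gripper value outside its range is refused whole. The fingers move at their own pace and stop on an object; FORCE is the grip in N (left out, the last holds). Time passes only in rows, so rows that do not move let the fingers close. It gives the time, the measured TCP pose, the force and the opening at its end, in the units of the state.
- r.sense(): the state, without advancing time (a new reading comes with each control period).
- optics.snapshot(name): name is "scene" or "top" or "wrist"; returns (picture, depth): 384x512x3 uint8, blue, green, red; 384x512 float32, mm along the optical axis (not along the pixel's ray), 0 where there is no reading.
- optics.camera_params(name): a dict with "camera_matrix" (3x3 intrinsics, pixels), "k1" (the pictures are not rectified: a ray, as slopes to the right and down, at radius r is drawn at 1 + k1 r^2 times it, then the intrinsics apply), "eye" and "orientation" of the camera in the world. Camera axes: x right, y down, z forward; pixel columns grow to the right and rows downward; lengths in mm; the calibration is good to about 2 mm. A picture is of the moment at which its call begins: read the wrist's pose just before it. camera_params takes no time and is no camera call; for the wrist camera it gives the pose at the moment of the call.
- hand_in(): hands the job in, once; it reports no verdict.
Trained networks look in the newest picture that a camera, given by its name, has taken for a name from the list of things; names that differ only in an ending like _2 or _b are one class to them, and where a whole thing is asked for, a point or a joint stands for the part that bears it (a point fixed in the world has none). Each returns a list of dicts, best first, with "score" (0 to 1); they miss things now and then, are a little off and sometimes report something else, mostly with a low value. They report only what shows in the picture. A call takes as long as a camera call. They do not tell look-alikes from the thing itself.
- optics.search_frame(camera, query): "at" ([x, y, z] in mm, in world coordinates, good to about 4 mm: the middle of the surface that is visible of it).
The state is a dict: "time": time; "joint_pos": joint angles; "qd": joint speeds; "joint_efforts": joint torques, N m; "tool_pos": TCP position; "tcp_rot": TCP orientation; "ft_force": force on the tool from outside, world axes, zero at the start; "wrist_torque": the same for the moment, N m; "finger_gap": finger opening in mm.
Only numpy, scipy, OpenCV 4.12 (cv2) and the standard library are available. Lean on these libraries where they do the work, as an engineer would, in place of code of your own. Each camera call takes 0.05 s, during which the arm holds its last target. There are 200 camera calls.

## Working session

There is one attempt and no reset: what is moved stays moved. The work goes in short steps, Python scripts to look and compute and a shell command to move; the robot and the scene stay as the last step left them, time stands still between calls to the robot, and variables do not carry over. Pictures are saved under pics/ and viewed, about 8 in all and at most 12, crops included, and the job is handed in when it is done.

```bash
ls; mkdir -p pics
python3 - <<'E'
from bench import r, optics
import cv2, numpy as np
s=r.sense(); print({k:np.round(v,2).tolist() for k,v in s.items()}, r.grasp_offset)
a,_=optics.snapshot("scene"); b,_=optics.snapshot("top")
for n in ("scene","top"):
    for q in ["rail","collar_mid","tin","tote","driver","carton"]:
        print(n,q,[(np.round(d['at']).tolist(),round(d['score'],2)) for d in optics.search_frame(n,q)])
    p=optics.camera_params(n); print({k:np.round(v,3).tolist() for k,v in p.items()})
cv2.imwrite("pics/a.png",a); cv2.imwrite("pics/b.png",b)
E
```

```text
pics
{'time': 0.0, 'joint_pos': [60.31, 7.52, 85.33, 0.0, 87.26, -4.89], 'qd': [0.06, -0.06, -0.14, -0.04, -0.07, 0.05], 'joint_efforts': [0.0, -56.94, -50.06, -0.0, 0.01, -0.0], 'tool_pos': [251.36, 544.22, 230.23], 'tcp_rot': [-179.99, 0.1, 65.2], 'ft_force': [-0.29, 0.36, 0.25], 'wrist_torque': [-0.02, 0.01, 0.04], 'finger_gap': 85.31} 18.700000000000003
scene rail [([619.0, 29.0, 19.0], 0.84)]
scene collar_mid [([463.0, -398.0, 29.0], 0.95), ([467.0, -311.0, 30.0], 0.79), ([443.0, -219.0, 29.0], 0.79), ([558.0, -302.0, 30.0], 0.6), ([618.0, 29.0, 20.0], 0.39)]
scene tin [([663.0, -388.0, 70.0], 0.75), ([468.0, 301.0, 56.0], 0.56)]
scene tote [([624.0, 396.0, 43.0], 0.81)]
scene driver [([740.0, -40.0, 20.0], 0.87)]
scene carton [([662.0, -390.0, 68.0], 0.95), ([617.0, 26.0, 18.0], 0.33)]
{'camera_matrix': [[442.123, 0.0, 258.839], [0.0, 442.123, 197.301], [0.0, 0.0, 1.0]], 'k1': 0.016, 'eye': [1122.627, -620.694, 925.95], 'orientation': [-135.379, 0.208, 42.071]}
top rail [([577.0, 43.0, 23.0], 0.68)]
top collar_mid [([454.0, -306.0, 38.0], 0.67), ([432.0, -214.0, 42.0], 0.6), ([450.0, -385.0, 41.0], 0.54), ([546.0, -294.0, 38.0], 0.48)]
top tin [([449.0, 308.0, 79.0], 0.59)]
top tote [([636.0, 391.0, 1.0], 0.76), ([580.0, 48.0, 21.0], 0.53)]
top driver [([732.0, -28.0, 23.0], 0.62)]
top carton [([642.0, -375.0, 73.0], 0.86)]
{'camera_matrix': [[489.3, 0.0, 250.809], [0.0, 489.3, 196.095], [0.0, 0.0, 1.0]], 'k1': -0.214, 'eye': [384.709, -2.144, 1437.087], 'orientation': [-171.913, 0.112, -90.888]}
```

Run:
```python
import cv2,numpy as np
a=cv2.imread("pics/a.png");b=cv2.imread("pics/b.png")
cv2.imwrite("pics/a2.png",cv2.resize(a,(800,600)));cv2.imwrite("pics/b2.png",cv2.resize(b,(800,600)))
```

```text
(no output)
```

View pics/a2.png

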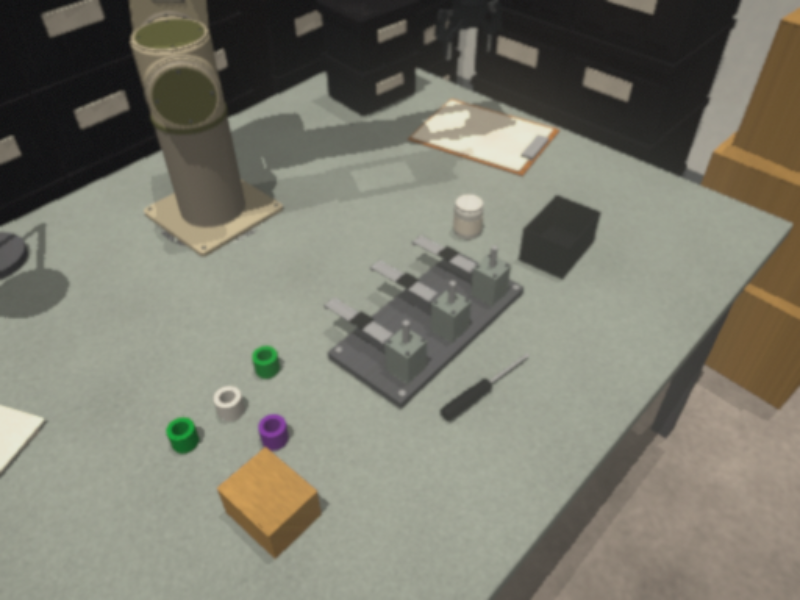

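View pics/b2.png

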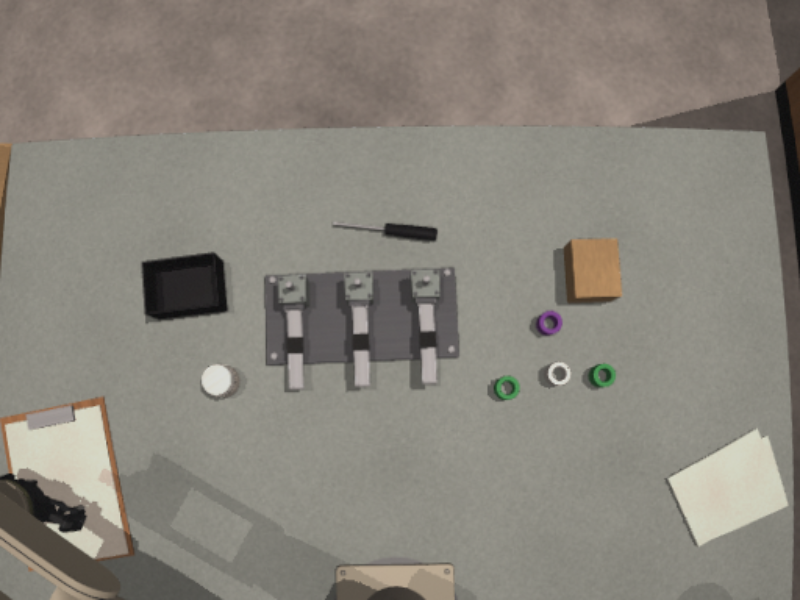

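The scene and top views agree. The collar is the pale one at top (559,373) and scene (228,403). Its look-alikes are green at top (507,388) and (602,375), and purple at (549,323). The pads are at top (295,345), (361,341) and (428,339). Next I'll measure by depth.

```bash
cat > h.py <<'E'
import numpy as np, cv2
from scipy.spatial.transform import Rotation as R
from bench import r, optics
def cloud(n, p=None):
    "world xyz per pixel (mm), picture"
    p=p or optics.camera_params(n); im,d=optics.snapshot(n)
    K=np.array(p['camera_matrix']); k=p['k1']
    v,u=np.mgrid[0:384,0:512].astype(np.float64)
    x=(u-K[0,2])/K[0,0]; y=(v-K[1,2])/K[1,1]
    q=cv2.undistortPoints(np.stack([u.ravel(),v.ravel()],1)[:,None],K,np.array([k,0,0,0,0.])).reshape(384,512,2)
    c=np.dstack([q[...,0]*d,q[...,1]*d,d])
    P=c@R.from_euler('xyz',p['orientation'],degrees=True).as_matrix().T+np.array(p['eye'])
    P[d<=0]=np.nan
    return im,P
def st():
    s=r.sense(); print(round(s['time'],2),np.round(s['tool_pos'],1),np.round(s['tcp_rot'],1),np.round(s['ft_force'],1),round(s['finger_gap'],1))
E
python3 - <<'E'
from h import *
im,P=cloud("top"); s=1.5625
print('bench z',np.nanmedian(P[250:280,250:330,2]))
g=im.astype(int).max(2)
for n,(u,v) in dict(l=(295,345),m=(361,341),r=(428,339)).items():
    u=int(u/s);v=int(v/s); w=np.s_[v-12:v+13,u-12:u+13]
    m=(P[w][...,2]>50); dk=m&(g[w]<45)
    print(n,dk.sum(),np.nanmedian(P[w][dk],0).round(1),np.nanmean(P[w][dk],0).round(1),'grey',g[v,u])
for n,(u,v) in dict(l=(291,290),m=(358,287),r=(425,284)).items():
    u=int(u/s);v=int(v/s); w=np.s_[v-16:v+17,u-16:u+17];z=P[w][...,2]
    m=(z>82)&(z<98); pn=(z>110)
    print(n,'block',P[w][m].mean(0).round(1),'pin',pn.sum(),P[w][pn].mean(0).round(1) if pn.any() else '')
u,v=int(559/s),int(373/s); w=np.s_[v-12:v+13,u-12:u+13]; m=P[w][...,2]>25
q=P[w][m]; print('collar',q.mean(0).round(1),q.min(0).round(1),q.max(0).round(1))
E
```

```text
bench z 1.1422542090620027
l 50 [513.9 172.7  67.7] [512.9 173.6  67.7] grey 45
m 46 [518.   53.5  82.9] [517.1  53.4  82.7] grey 43
r 48 [520.6 -66.5  75.7] [520.3 -66.1  75.9] grey 45
l block [610.4 177.2  91. ] pin 24 [610.4 175.5 128.9]
m block [609.4  58.7  90.4] pin 20 [612.9  58.1 132.3]
r block [615.9 -60.6  90.8] pin 21 [616.2 -61.1 131.6]
collar [ 454.4 -306.7   39.2] [ 433.2 -330.5   25.6] [ 476.4 -284.7   50.4]
```

```bash
python3 -m pendant '[[0,0,0,0,8.15],[0,0,0,0,8.15],[0,0,0,0,8.15],[0,0,0,0,8.15],[0,0,0,0,8.15],[0,0,0,0,8.15],[0,0,0,0,8.15],[0,0,0,0,8.15],[0,0,0,0,0]]' 40
python3 -m pendant '[[0,26,37,0,0],[0,26,37,0,0],[0,26,37,0,0],[0,26,37,0,0],[0,26,37,0,0],[0,26,37,0,0],[0,26,37,0,0],[0,26,37,0,0],[0,26,37,0,0],[0,26,37,0,0]]'
```

```text
time: 1.65
tool_pos: [251.6, 544.7, 231.3]
tcp_rot: [-180.0, -0.0, -0.1]
ft_force: [-0.3, 0.2, 0.2]
finger_gap: -0.3
time: 2.65
tool_pos: [512.5, 173.1, 231.6]
tcp_rot: [-180.0, -0.0, 0.3]
ft_force: [0.3, -0.3, -0.3]
finger_gap: 0.1
```

Run:
```python
from h import *
st()
p=optics.camera_params("wrist"); print({k:np.round(v,2).tolist() for k,v in p.items()})
im,P=cloud("wrist",p); np.save("P.npy",P)
im=im.copy()
# project a grid: mark pixels near predicted points
for q in [(514,173),(518,53.5),(611,176),(613,58)]:
    d=np.hypot(P[...,0]-q[0],P[...,1]-q[1]); d[P[...,2]<50]=99; i=np.unravel_index(np.nanargmin(d),d.shape)
    print(q,d[i].round(1),i,P[i].round(1)); cv2.circle(im,(int(i[1]),int(i[0])),3,(0,0,255),-1)
cv2.imwrite("pics/w1.png",im)
g=im.max(2); 
m=((g<50)&(P[...,2]>55)&(P[...,2]<100)).astype(np.uint8)
n,l,s,c=cv2.connectedComponentsWithStats(m)
for i in range(1,n):
    if s[i,4]>150: print(s[i],P[l==i].mean(0).round(1))
```

```text
2.65 [512.5 173.1 231.6] [-180.    -0.     0.3] [ 0.3 -0.3 -0.3] 0.1
{'camera_matrix': [[273.25, 0.0, 252.92], [0.0, 273.25, 191.97], [0.0, 0.0, 1.0]], 'k1': -0.03, 'eye': [512.05, 254.38, 374.22], 'orientation': [161.73, -0.05, 0.29]}
(514, 173) 0.1 (np.int64(290), np.int64(256)) [514.  172.9 270.2]
(518, 53.5) 31.5 (np.int64(264), np.int64(281)) [548.7  60.7  76.6]
(611, 176) 0.8 (np.int64(192), np.int64(358)) [610.4 175.5 134. ]
(613, 58) 0.7 (np.int64(271), np.int64(334)) [612.6  58.5  88.4]
[ 323    0  112   45 1717] [636.9 328.2  72.4]
[244 163  24  23 309] [517.9 174.1  66.6]
```

View pics/w1.png

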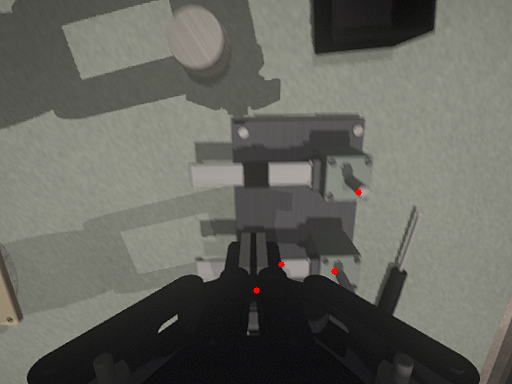

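The wrist view shows the left pad at (256,174), which back-projects to about (518,174,67). The top view gave (514,173,68), so the two agree. Descending.

```bash
python3 -m pendant '[[0,3,0,30,0],[0,0,0,40,0],[0,0,0,40,0],[0,0,0,30,0],[0,0,0,10,0],[0,0,0,0,0],[0,0,0,0,0]]'
python3 -m pendant '[[0,0,0,2,0],[0,0,0,2,0],[0,0,0,2,0],[0,0,0,2,0],[0,0,0,0,0],[0,0,0,0,0]]'
```

```text
time: 3.4
tool_pos: [515.8, 175.1, 83.1]
tcp_rot: [-180.0, -0.1, 0.1]
ft_force: [0.5, -0.2, -0.4]
finger_gap: 0.3
time: 4.0
tool_pos: [514.5, 174.7, 73.2]
tcp_rot: [180.0, 0.0, 0.0]
ft_force: [-0.7, 0.0, 1.0]
finger_gap: 0.3
```

```bash
python3 -m pendant '[[0,0,0,1.5,0],[0,0,0,1.5,0],[0,0,0,0,0],[0,0,0,0,0]]'
python3 -m pendant '[[0,0,0,1,0],[0,0,0,1,0],[0,0,0,0,0],[0,0,0,0,0]]'
```

```text
time: 4.4
tool_pos: [514.6, 174.7, 70.2]
tcp_rot: [180.0, 0.0, 0.0]
ft_force: [-0.5, 0.1, -0.2]
finger_gap: 0.2
time: 4.8
tool_pos: [514.6, 174.7, 68.3]
tcp_rot: [180.0, 0.0, 0.0]
ft_force: [0.0, 0.2, 0.3]
finger_gap: 0.0
```

```bash
python3 -m pendant '[[0,0,0,1,0],[0,0,0,1,0],[0,0,0,0,0],[0,0,0,0,0]]'
```

```text
time: 5.2
tool_pos: [514.7, 174.7, 66.4]
tcp_rot: [-180.0, -0.0, 0.0]
ft_force: [-0.2, 0.2, 0.3]
finger_gap: -0.1
```

```bash
python3 -m pendant '[[0,0,0,1,0],[0,0,0,1,0],[0,0,0,0,0],[0,0,0,0,0]]'
```

```text
time: 5.6
tool_pos: [514.7, 174.7, 64.4]
tcp_rot: [-180.0, -0.0, 0.0]
ft_force: [-1.2, 0.2, 3.6]
finger_gap: 0.3
```

```bash
python3 -m pendant '[[0,0,0,1,0],[0,0,0,0,0],[0,0,0,0,0]]'
```

```text
time: 5.9
tool_pos: [514.7, 174.8, 63.5]
tcp_rot: [-180.0, -0.0, 0.0]
ft_force: [-1.1, -0.3, 3.9]
finger_gap: -0.2
```

```bash
python3 -m pendant '[[0,0,0,1,0],[0,0,0,0,0],[0,0,0,0,0]]'
```

```text
time: 6.2
tool_pos: [514.7, 174.7, 62.5]
tcp_rot: [-180.0, -0.0, 0.0]
ft_force: [-1.3, -0.6, 5.5]
finger_gap: 0.1
```

```bash
python3 -m pendant '[[0,0,0,1,0],[0,0,0,0,0],[0,0,0,0,0]]'
```

```text
time: 6.5
tool_pos: [514.8, 174.7, 61.6]
tcp_rot: [-180.0, -0.0, 0.0]
ft_force: [-2.7, -0.4, 6.1]
finger_gap: -0.2
```

```bash
python3 -m pendant '[[0,0,0,1,0],[0,0,0,1,0],[0,0,0,0,0],[0,0,0,0,0]]'
```

```text
time: 6.9
tool_pos: [514.9, 174.8, 59.9]
tcp_rot: [-180.0, -0.0, 0.0]
ft_force: [-3.8, -0.2, 8.4]
finger_gap: 0.1
```

```bash
python3 -m pendant '[[0,0,0,1,0],[0,0,0,0,0],[0,0,0,0,0]]'
```

```text
time: 7.2
tool_pos: [514.9, 174.8, 59.0]
tcp_rot: [-180.0, -0.0, 0.0]
ft_force: [-3.9, -1.5, 9.7]
finger_gap: 0.2
```

```bash
python3 -m pendant '[[0,0,0,0,0],[0,0,0,0,0],[0,0,0,0,0],[0,0,0,0,0],[0,0,0,0,0]]'; python3 -m pendant '[[0,0,0,0,0],[0,0,0,0,0],[0,0,0,0,0],[0,0,0,0,0],[0,0,0,0,0]]'; python3 -m pendant '[[0,0,0,0,0],[0,0,0,0,0]]'
```

```text
time: 7.7
tool_pos: [514.9, 174.8, 59.0]
tcp_rot: [-180.0, -0.0, 0.0]
ft_force: [-4.4, -0.9, 8.6]
finger_gap: 0.1
time: 8.2
tool_pos: [514.9, 174.7, 59.0]
tcp_rot: [-180.0, -0.0, 0.0]
ft_force: [-2.8, -0.8, 9.2]
finger_gap: -0.3
time: 8.4
tool_pos: [515.0, 174.8, 59.0]
tcp_rot: [-180.0, -0.0, 0.0]
ft_force: [-4.4, -0.1, 9.6]
finger_gap: 0.3
```

The left spring held at 9–10 N and sank about 7 mm. On to the middle pad.

```bash
python3 -m pendant '[[0,0,0,-5,0],[0,0,0,-20,0],[0,0,0,-30,0],[0,1,40,0,0],[0,1,40,0,0],[0,1,41,0,0],[0,0,0,0,0],[0,0,0,0,0]]'; python3 -m pendant '[[0,0,0,15,0],[0,0,0,10,0],[0,0,0,0,0],[0,0,0,0,0]]'
```

```text
time: 9.2
tool_pos: [517.4, 53.0, 112.8]
tcp_rot: [-180.0, 0.0, -0.1]
ft_force: [-0.6, 0.2, -0.7]
finger_gap: -0.1
time: 9.6
tool_pos: [516.8, 54.4, 87.2]
tcp_rot: [-180.0, 0.1, 0.1]
ft_force: [0.4, 0.4, 0.1]
finger_gap: 0.2
```

```bash
python3 -m pendant '[[0,0,0,1,0],[0,0,0,1,0],[0,0,0,1,0],[0,0,0,1,0],[0,0,0,0,0],[0,0,0,0,0]]'; python3 -m pendant '[[0,0,0,1,0],[0,0,0,0,0],[0,0,0,0,0]]'; python3 -m pendant '[[0,0,0,1,0],[0,0,0,0,0],[0,0,0,0,0]]'
```

```text
time: 10.2
tool_pos: [517.7, 53.6, 84.3]
tcp_rot: [180.0, -0.0, -0.0]
ft_force: [0.2, -0.5, 0.3]
finger_gap: -0.1
time: 10.5
tool_pos: [517.6, 53.7, 83.3]
tcp_rot: [180.0, 0.0, -0.0]
ft_force: [0.1, -0.1, -0.2]
finger_gap: 0.2
time: 10.8
tool_pos: [517.6, 53.7, 82.2]
tcp_rot: [-180.0, 0.0, 0.0]
ft_force: [0.5, 0.2, 0.0]
finger_gap: -0.2
```

```bash
python3 -m pendant '[[0,0,0,1,0],[0,0,0,0,0],[0,0,0,0,0]]'
```

```text
time: 11.1
tool_pos: [517.7, 53.7, 81.4]
tcp_rot: [-180.0, -0.0, 0.0]
ft_force: [-0.8, 0.6, 1.5]
finger_gap: -0.4
```

```bash
python3 -m pendant '[[0,0,0,1,0],[0,0,0,0,0],[0,0,0,0,0]]'
```

```text
time: 11.4
tool_pos: [517.8, 53.7, 80.5]
tcp_rot: [180.0, -0.0, 0.0]
ft_force: [-1.6, 0.1, 3.8]
finger_gap: 0.1
```

```bash
python3 -m pendant '[[0,0,0,1,0],[0,0,0,0,0],[0,0,0,0,0]]'
```

```text
time: 11.7
tool_pos: [517.8, 53.7, 79.6]
tcp_rot: [180.0, -0.0, 0.0]
ft_force: [-2.7, -0.5, 7.2]
finger_gap: -0.1
```

```bash
python3 -m pendant '[[0,0,0,0.8,0],[0,0,0,0,0],[0,0,0,0,0]]'
```

```text
time: 12.0
tool_pos: [517.8, 53.7, 79.0]
tcp_rot: [180.0, -0.0, 0.0]
ft_force: [-3.8, -0.1, 7.6]
finger_gap: -0.1
```

```bash
python3 -m pendant '[[0,0,0,0,0],[0,0,0,0,0],[0,0,0,0,0]]'
```

```text
time: 12.3
tool_pos: [517.8, 53.7, 79.0]
tcp_rot: [180.0, -0.0, 0.0]
ft_force: [-3.4, 0.7, 8.2]
finger_gap: -0.2
```

```bash
python3 -m pendant '[[0,0,0,0.5,0],[0,0,0,0,0],[0,0,0,0,0],[0,0,0,0,0]]'; python3 -m pendant '[[0,0,0,0,0],[0,0,0,0,0],[0,0,0,0,0],[0,0,0,0,0]]'; python3 -m pendant '[[0,0,0,0,0],[0,0,0,0,0],[0,0,0,0,0],[0,0,0,0,0]]'
```

```text
time: 12.7
tool_pos: [517.8, 53.7, 78.6]
tcp_rot: [180.0, -0.0, 0.0]
ft_force: [-4.1, -0.4, 8.4]
finger_gap: 0.1
time: 13.1
tool_pos: [517.8, 53.7, 78.6]
tcp_rot: [180.0, -0.0, 0.0]
ft_force: [-4.2, -1.2, 8.7]
finger_gap: -0.2
time: 13.5
tool_pos: [517.8, 53.7, 78.6]
tcp_rot: [180.0, -0.0, 0.0]
ft_force: [-4.5, -1.3, 9.1]
finger_gap: 0.1
```

The middle spring held at about 9 N (9.8 N total) with a sink of about 3.3 mm, so it is sound. Now the right spring.

```bash
python3 -m pendant '[[0,0,0,-5,0],[0,0,0,-15,0],[0,0,0,-15,0],[0,1,40,0,0],[0,1,40,0,0],[0,1,40,0,0],[0,0,0,0,0],[0,0,0,0,0]]'; python3 -m pendant '[[0,0,0,15,0],[0,0,0,15,0],[0,0,0,2,0],[0,0,0,0,0],[0,0,0,0,0]]'
```

```text
time: 14.3
tool_pos: [521.0, -67.1, 114.1]
tcp_rot: [-180.0, -0.1, -0.1]
ft_force: [-0.2, 0.7, 0.3]
finger_gap: 0.2
time: 14.8
tool_pos: [520.6, -65.8, 80.9]
tcp_rot: [-180.0, 0.0, 0.0]
ft_force: [-0.5, -0.4, 1.0]
finger_gap: 0.2
```

```bash
python3 -m pendant '[[0,0,0,1,0],[0,0,0,1,0],[0,0,0,1,0],[0,0,0,0,0],[0,0,0,0,0]]'; python3 -m pendant '[[0,0,0,1,0],[0,0,0,1,0],[0,0,0,0,0],[0,0,0,0,0]]'
```

```text
time: 15.3
tool_pos: [520.7, -66.4, 78.1]
tcp_rot: [180.0, -0.0, -0.0]
ft_force: [0.7, -0.1, -0.7]
finger_gap: 0.3
time: 15.7
tool_pos: [520.6, -66.3, 75.9]
tcp_rot: [-180.0, 0.0, 0.0]
ft_force: [-0.2, 0.6, 1.1]
finger_gap: -0.2
```

```bash
python3 -m pendant '[[0,0,0,1,0],[0,0,0,0,0],[0,0,0,0,0]]'
```

```text
time: 16.0
tool_pos: [520.6, -66.3, 74.9]
tcp_rot: [-180.0, 0.0, 0.0]
ft_force: [1.1, -0.2, -0.6]
finger_gap: -0.2
```

```bash
python3 -m pendant '[[0,0,0,1,0],[0,0,0,0,0],[0,0,0,0,0]]'
```

```text
time: 16.3
tool_pos: [520.7, -66.3, 74.1]
tcp_rot: [180.0, -0.0, 0.0]
ft_force: [-1.1, 0.2, 2.4]
finger_gap: 0.3
```

```bash
python3 -m pendant '[[0,0,0,1,0],[0,0,0,0,0],[0,0,0,0,0]]'
```

```text
time: 16.6
tool_pos: [520.8, -66.3, 73.2]
tcp_rot: [180.0, -0.0, 0.0]
ft_force: [-2.0, -0.5, 4.5]
finger_gap: -0.4
```

```bash
python3 -m pendant '[[0,0,0,1,0],[0,0,0,0,0],[0,0,0,0,0]]'
```

```text
time: 16.9
tool_pos: [520.8, -66.4, 72.4]
tcp_rot: [180.0, -0.0, 0.0]
ft_force: [-2.6, 0.4, 7.8]
finger_gap: 0.2
```

```bash
python3 -m pendant '[[0,0,0,0.8,0],[0,0,0,0,0],[0,0,0,0,0]]'
```

```text
time: 17.2
tool_pos: [520.8, -66.4, 71.8]
tcp_rot: [180.0, -0.0, 0.0]
ft_force: [-3.2, -0.1, 7.5]
finger_gap: -0.2
```

```bash
python3 -m pendant '[[0,0,0,0.5,0],[0,0,0,0,0],[0,0,0,0,0],[0,0,0,0,0]]'; python3 -m pendant '[[0,0,0,0,0],[0,0,0,0,0],[0,0,0,0,0],[0,0,0,0,0]]'; python3 -m pendant '[[0,0,0,0,0],[0,0,0,0,0],[0,0,0,0,0],[0,0,0,0,0]]'
```

```text
time: 17.6
tool_pos: [520.8, -66.3, 71.4]
tcp_rot: [180.0, -0.0, 0.0]
ft_force: [-3.8, 0.6, 9.7]
finger_gap: -0.5
time: 18.0
tool_pos: [520.8, -66.3, 71.4]
tcp_rot: [180.0, -0.0, 0.0]
ft_force: [-4.1, 0.9, 9.1]
finger_gap: -0.2
time: 18.4
tool_pos: [520.8, -66.3, 71.4]
tcp_rot: [180.0, -0.0, 0.0]
ft_force: [-4.4, 0.1, 9.1]
finger_gap: 0.1
```

The right spring held at about 9.5 N and sank about 3.5 mm, so it is sound and the left one is tired. Going above the collar.

```bash
python3 -m pendant '[[0,0,0,-5,0],[0,0,0,-35,0],[0,0,0,-40,0],[0.5,-11,40,-40,0],[0.8,-11,40,-38,0],[1,-11,40,0,0],[1,-11,40,0,0],[1,-11,40,0,0],[1,-11,40,0,0],[1,0,0,0,0]]'
python3 - <<'E'
from h import *
st()
p=optics.camera_params("wrist"); im,P=cloud("wrist",p)
m=((P[...,2]>25)&(P[...,2]<48)&(np.hypot(P[...,0]-454,P[...,1]+306)<40))
q=P[m&(P[...,2]>33)]; print(m.sum(),q.mean(0).round(1),q.min(0).round(1),q.max(0).round(1))
(cx,cy),rad=cv2.minEnclosingCircle(q[:,:2].astype(np.float32)); print(cx,cy,rad)
cv2.imwrite("pics/w2.png",im)
E
```

```text
time: 19.4
tool_pos: [455.5, -300.8, 218.6]
tcp_rot: [179.9, 0.1, -0.3]
ft_force: [-0.4, 0.7, -0.3]
finger_gap: 85.2
19.4 [ 455.5 -300.8  218.6] [ 1.799e+02  1.000e-01 -3.000e-01] [-0.4  0.7 -0.3] 85.2
746 [ 455.9 -306.    39.2] [ 434.6 -328.    33. ] [ 477.5 -285.3   41.7]
456.02813720703125 -306.9359130859375 21.813520431518555
```

View pics/w2.png

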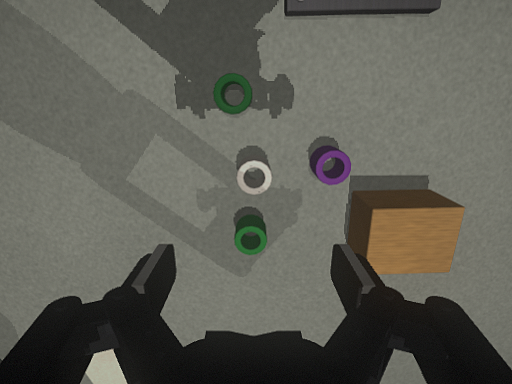

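The wrist view shows the pale collar at (254,178) and its circle fit (456,-307, radius 21.8) matches the 44 mm outer diameter. Greens are at (233,94) and (250,240), purple at (331,166), and none is in the jaws' path.

```bash
python3 -m pendant '[[1,0.5,6,0,0],[1,0,0,40,0],[1,0,0,40,0],[1,0,0,40,0],[1,0,0,40,0],[1,0,0,30,0],[1,0,0,10,0],[1,0,0,10,0],[1,0,0,0,0],[1,0,0,0,0]]' 40
```

```text
time: 20.45
tool_pos: [459.0, -303.1, 10.8]
tcp_rot: [179.9, -0.1, 0.0]
ft_force: [-1.0, -0.4, 1.2]
finger_gap: 85.9
```

```bash
python3 -m pendant '[[1,-2,3,2,0],[1,0,0,0,0],[1,0,0,0,0]]'; python3 -m pendant '[[0.4,0,0,0,0],[0.3,0,0,0,0],[0.2,0,0,0,0],[0,0,0,0,0],[0,0,0,0,0],[0,0,0,0,0],[0,0,0,0,0],[0,0,0,0,0]]' 40
```

```text
time: 20.75
tool_pos: [456.1, -306.0, 7.9]
tcp_rot: [180.0, -0.0, -0.0]
ft_force: [-0.2, -0.1, -0.8]
finger_gap: 85.4
time: 21.55
tool_pos: [456.1, -305.7, 7.5]
tcp_rot: [180.0, -0.0, 0.0]
ft_force: [-0.7, 0.3, 5.5]
finger_gap: 42.4
```

```bash
python3 -m pendant '[[0,0,0,-5,0],[0,0,0,-15,0],[0,0,0,-40,0],[0,0,0,-50,0],[0,0,0,-50,0],[0,0,0,-50,0],[0,0,0,0,0]]'; python3 -m pendant '[[0,16,-45,0,0],[0,16,-45,0,0],[0,16,-45,0,0],[0,16,-45,0,0],[0,16,-45,0,0],[0,16,-45,0,0],[0,16,-45,0,0],[0,16,-45,0,0],[0,16,-45,0,0],[0,10,-45,0,0]]'; python3 -m pendant '[[0,0,0,0,0],[0,0,0,0,0]]'
python3 - <<'E'
from h import *
st()
p=optics.camera_params("wrist"); im,P=cloud("wrist",p)
z=P[...,2]; near=np.hypot(P[...,0]-611,P[...,1]-176)<30
m=near&(z>110)&(z<140); t=near&(z>130)&(z<140); b=near&(z>85)&(z<95)
for k in (m,t,b):
    if k.any(): q=P[k]; print(k.sum(),q.mean(0).round(1),q.min(0).round(1),q.max(0).round(1))
cv2.imwrite("pics/w3.png",im)
E
```

```text
time: 22.25
tool_pos: [459.3, -308.3, 227.8]
tcp_rot: [179.5, -0.7, 0.0]
ft_force: [-0.3, -0.5, 0.3]
finger_gap: 42.7
time: 23.25
tool_pos: [610.1, 146.4, 217.4]
tcp_rot: [180.0, -0.0, 0.0]
ft_force: [0.8, -0.1, -1.3]
finger_gap: 42.6
time: 23.45
tool_pos: [609.4, 145.6, 216.9]
tcp_rot: [180.0, 0.1, 0.1]
ft_force: [0.1, -0.7, -1.1]
finger_gap: 42.8
23.45 [609.4 145.6 216.9] [1.8e+02 1.0e-01 1.0e-01] [ 0.1 -0.7 -1.1] 42.8
208 [613.9 179.8 130.7] [608.4 172.9 110.1] [619.6 184.3 136.5]
154 [614.2 178.8 134.4] [608.5 172.9 130.2] [619.5 184.2 136.5]
2044 [613.  179.   90.1] [588.7 152.9  85.2] [638.7 202.7  94.5]
```

View pics/w3.png

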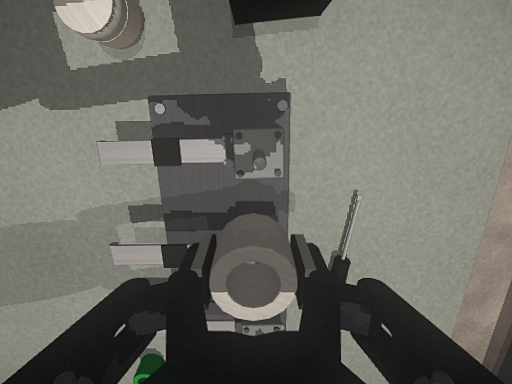

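The wrist view shows the left block at (258,152) with its pin tip at (260,162), measured at about (613.8,178.3). The collar sits upright in the jaws. Moving over the pin and checking the collar centre in the hand.

```bash
python3 -m pendant '[[0,4,-16,0,0],[0,0,-17,0,0],[0,0,0,30,0],[0,0,0,30,0],[0,0,0,0,0],[0,0,0,0,0],[0,0,0,0,0]]'
python3 - <<'E'
from h import *
st(); s=r.sense()['tool_pos']
p=optics.camera_params("wrist"); im,P=cloud("wrist",p)
D=P-np.array(s); h=D[...,2]
k=(np.hypot(D[...,0],D[...,1])<30)&(h>20)&(h<40)&(np.abs(D[...,0])<20)
q=P[k]; print(k.sum(),q.min(0).round(1),q.max(0).round(1))
zt=np.percentile(q[:,2],95); t=q[q[:,2]>zt-4]; print(zt,t.min(0).round(1),t.max(0).round(1),t.mean(0).round(1))
cv2.imwrite("pics/w4.png",im[130:384,130:400])
E
```

```text
time: 24.2
tool_pos: [615.0, 177.7, 159.5]
tcp_rot: [-180.0, -0.2, -0.0]
ft_force: [1.1, 0.2, -0.3]
finger_gap: 42.8
24.2 [615.  177.7 159.5] [-180.    -0.2   -0. ] [ 1.1  0.2 -0.3] 42.8
4931 [595.  153.4 179.5] [635.  197.9 193.6]
192.53917012570832 [595.  153.4 188.5] [635.  197.9 193.6] [614.9 177.3 191.5]
```

View pics/w4.png

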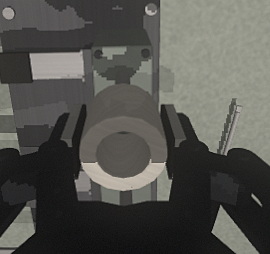

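```bash
python3 -m pendant '[[0,-1,-1.5,10,0],[0,0,0,0,0],[0,0,0,0,0],[0,0,0,0,0]]'; python3 -m pendant '[[0,0,0,5,0],[0,0,0,5,0],[0,0,0,5,0],[0,0,0,5,0],[0,0,0,0,0],[0,0,0,0,0]]'
```

```text
time: 24.65
tool_pos: [612.8, 178.9, 147.3]
tcp_rot: [180.0, -0.0, 0.0]
ft_force: [0.8, 0.2, -1.1]
finger_gap: 42.8
time: 25.25
tool_pos: [612.7, 178.9, 126.8]
tcp_rot: [180.0, 0.0, 0.0]
ft_force: [-0.6, 0.2, -1.6]
finger_gap: 42.5
```

No contact with the pin top, so the collar is threading on. Continuing down.

```bash
python3 -m pendant '[[0,0,0,5,0],[0,0,0,5,0],[0,0,0,5,0],[0,0,0,5,0],[0,0,0,4,0],[0,0,0,0,0],[0,0,0,0,0]]'; python3 -m pendant '[[0,0,0,1,0],[0,0,0,1,0],[0,0,0,1,0],[0,0,0,0,0],[0,0,0,0,0]]'
```

```text
time: 25.95
tool_pos: [612.7, 178.9, 103.0]
tcp_rot: [180.0, 0.0, 0.0]
ft_force: [0.2, -0.8, -1.5]
finger_gap: 42.4
time: 26.45
tool_pos: [612.8, 179.0, 100.2]
tcp_rot: [180.0, 0.0, 0.0]
ft_force: [-1.0, 0.7, -1.0]
finger_gap: 42.8
```

```bash
python3 -m pendant '[[0,0,0,1,0],[0,0,0,0.5,0],[0,0,0,0,0],[0,0,0,0,0]]'; python3 -m pendant '[[0,0,0,0.5,0],[0,0,0,0.5,0],[0,0,0,0,0],[0,0,0,0,0]]'
```

```text
time: 26.85
tool_pos: [612.8, 179.0, 98.6]
tcp_rot: [-180.0, 0.0, 0.0]
ft_force: [-0.4, 0.3, -0.7]
finger_gap: 42.2
time: 27.25
tool_pos: [612.8, 178.9, 97.6]
tcp_rot: [180.0, 0.0, 0.0]
ft_force: [-0.1, 1.5, -1.1]
finger_gap: 42.5
```

```bash
python3 -m pendant '[[0,0,0,0.7,0],[0,0,0,0,0],[0,0,0,0,0]]'; python3 -m pendant '[[0,0,0,0.7,0],[0,0,0,0,0],[0,0,0,0,0]]'
```

```text
time: 27.55
tool_pos: [612.9, 179.0, 97.5]
tcp_rot: [-180.0, -0.0, 0.0]
ft_force: [-3.1, 0.1, 4.9]
finger_gap: 42.4
time: 27.85
tool_pos: [612.9, 179.0, 97.5]
tcp_rot: [180.0, -0.0, 0.0]
ft_force: [-5.3, -2.0, 9.3]
finger_gap: 42.6
```

Contact at z = 97.5, the predicted seat height. Releasing and retreating.

```bash
python3 -m pendant '[[0.6,0,0,-1,0],[0.7,0,0,0,0],[0.8,0,0,0,0],[1,0,0,0,0],[1,0,0,0,0],[1,0,0,0,0]]'; python3 -m pendant '[[1,0,0,-10,0],[1,0,0,-20,0],[1,0,0,-40,0],[1,0,0,-40,0],[1,0,0,-40,0],[1,0,0,0,0],[1,0,0,0,0]]'
python3 - <<'E'
from h import *
st()
for n in ("wrist","top"):
    p=optics.camera_params(n); im,P=cloud(n,p); z=P[...,2]
    k=(np.hypot(P[...,0]-613,P[...,1]-178)<32)
    t=P[k&(z>122)&(z<132.5)]; pn=P[k&(z>132.5)&(z<139)]
    print(n,len(t))
    if len(t)>20: print(t.mean(0).round(1),t.min(0).round(1),t.max(0).round(1),np.median(t[:,2]),cv2.minEnclosingCircle(t[:,:2].astype(np.float32)))
    if len(pn): print('pin',len(pn),pn.mean(0).round(1))
    if n=="wrist": cv2.imwrite("pics/w5.png",im)
E
```

```text
time: 28.45
tool_pos: [612.8, 178.9, 97.1]
tcp_rot: [180.0, 0.0, -0.0]
ft_force: [-0.4, 0.5, -0.1]
finger_gap: 85.5
time: 29.15
tool_pos: [613.9, 179.2, 250.0]
tcp_rot: [-179.9, -0.2, 0.0]
ft_force: [-0.5, -0.1, -1.2]
finger_gap: 85.3
29.15 [613.9 179.2 250. ] [-179.9   -0.2    0. ] [-0.5 -0.1 -1.2] 85.3
wrist 1025
[612.7 178.6 129. ] [591.2 156.  122.1] [633.9 199.3 132.3] 129.51772002062125 ((612.4717407226562, 177.48916625976562), 22.0288028717041)
pin 103 [614.4 178.8 134.4]
top 3
pin 1 [595.1 189.1 133.4]
```

View pics/w5.png

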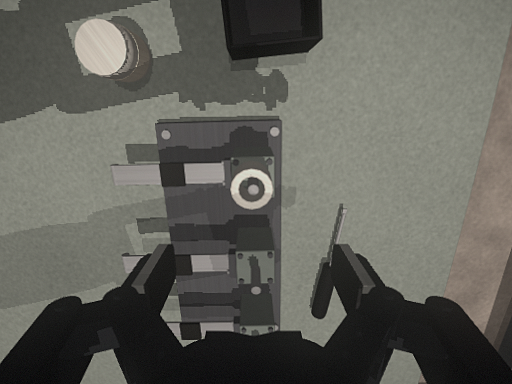

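The picture shows the collar at (251,189) around the pin of the left block. Its top is at z≈129.5 (130 expected) and its centre is about 2 mm off the pin axis.

```bash
python3 -c "
from bench import hand_in; print(hand_in())"
```

```text
the job is handed in; nothing more can be done
None
```

I pressed the three springs left, middle, right, put the collar on the left block's pin (the tired spring) and handed the job in at about 29 s. No verdict was given.

| Spring | Sink | Steady vertical force | Total force incl. friction |
|---|---|---|---|
| Left | about 7 mm | about 9.3 N | about 10 N |
| Middle | about 3.3 mm | about 8.7 N | about 9.8 N |
| Right | about 3.5 mm | about 9.3 N | about 10 N |

- **Pressing:** each press was held for about 1.2 s, and no force reading came near 16 N.
- **Tired spring:** the left spring gave about 1.2 N/mm, against about 2.5–3 N/mm for the other two. Its 7 mm sink is a little under the 8–11 mm stated, but it is about twice that of the others.
- **Final check:** the wrist camera put the collar's top at about 129.5 mm (130 expected) and its centre about 2 mm from the pin axis. It looked upright, and the gripper was open and well clear.
- **Disagreement:** the top camera placed the left pin about 3 mm from where the wrist camera did, and I used the wrist's value. A final cross-check from the top camera gave too few points to use, probably because the arm was in the way.
- **Bystanders:** nothing touched them on the way as far as I could see, but I did not re-measure their positions at the end.

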